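# Seat the sample vial and start the water test

## Task

On the blue water-test meter, touch three spots in this order, each lightly with the fingertips: push the sample vial down by its cap until it is fully home in its well, then press the big round key in, then press the long bar key in (each key stays in once pressed). Do not press the small square key, do not draw the vial up or pick anything up, and leave the bottle, the beaker and the loose vial beside the meter where they stand.

Things in the scene. Friction and masses are not known exactly. Their poses are not given: they have to be found in the camera images.
- meter: blue box-shaped meter fixed to the table, 200 (x) by 250 (y) by 60 mm high (flat deck); origin at the centre of its underside. Three white keys in a row at x = -52 mm (robot's side), y = -58, 0, +58 mm; which is where varies. At x = +45 mm two black collars, 48 mm across, 10 mm high, at y = -75 and +75 mm: one holds the sample vial, the other is shut by a flat grey disc
- well: the black collar that holds the sample vial, 48 mm across, 10 mm high, fixed on the meter's deck on one side or the other; origin on the deck, on the vial's axis. It carries the vial
- vial_top (a point): centre of the top face of the sample vial's white ribbed cap (29 mm across, 24 mm high); it moves with the vial. Fully home the cap's skirt rests on the collar and this point is 94 mm above the table; at the start it stands 6 to 10 mm higher and a ring of glass shows under the cap
- vial (a joint): how far the vial is pushed down, m: 0.010 = fully home (end stop; the whole sits on rubber that gives about 1 mm per 4 N, at most 6 mm, and springs back), 0 = 10 mm too high, negative = drawn up further. Starts at 0 to 0.004. Moves straight down; sliding takes about 3 N and it stays where it is left; it can also be pulled up
- round_base: fixed grey bezel (56 by 44 mm, 2 mm high) of the round key; origin on the deck at the key's axis. It carries the key
- round_top (a point): centre of the top face of the big round white key, 32 mm across; it moves with the key; 75 mm above the table when out, 67 mm when fully in
- round_key (a joint): how far the round key is pressed in, m: 0 out (start), 0.008 fully in (end stop; the whole sits on rubber that gives about 1 mm per 4 N, at most 6 mm, and springs back). Sliding takes about 2.5 N, no spring: it stays in
- bar_base: fixed grey bezel (56 by 44 mm, 2 mm high) of the bar key; origin on the deck at the key's middle. It carries the key
- bar_top (a point): centre of the top face of the long bar-shaped white key, 48 mm (along the meter's x) by 16 mm; heights as for the round key
- bar_key (a joint): how far the bar key is pressed in, as for the round key
- square_top (a point): centre of the top face of the small square white key, 16 by 16 mm, same height as the others, not to be pressed
- square_key (a joint): how far the square key is pressed in, same mechanism: it must stay out
- reagent: loose white plastic bottle with black cap, 44 mm across, 85 mm high, standing beside the meter; origin at the centre of its underside
- loose_vial: loose glass vial with a white cap, 29 mm across, 62 mm high, standing on the table beside the meter; not the sample; origin at the centre of its underside
- beaker: loose clear beaker, 64 mm across, 75 mm high, standing beside the meter; origin at the centre of its underside
Mind the look-alikes: they are no part of the job. What is shaped like the beaker but orange or yellow is not meant.

How it is judged:
On the way, in this order (a step that is already met when the one before it is completed fails the run):
1. the sample vial is pushed home, both keys still out (value of joint vial above 0.008 m and value of joint each of round_key, bar_key below 0.002 m), for 0.1 s.
2. then the round key is pressed in, the bar key still out (value of joint round_key above 0.005 m and value of joint bar_key below 0.002 m), for 0.1 s.
3. then the bar key is pressed in (value of joint bar_key above 0.005 m), for 0.1 s.
At the end, for the whole second after the job is handed in: the vial is home within 2 mm (joint above 0.008), the round and bar keys are in by more than 5 of their 8 mm, the square key is out (less than 2 mm), and the bottle, loose vial and beaker stand upright within 15 mm of where they were (value of joint vial above 0.008 m and value of joint each of round_key, bar_key above 0.005 m and value of joint square_key below 0.002 m and distance of each of reagent, loose_vial, beaker from where it was at the start of the episode below 0.015 m and angle between each of reagent, loose_vial, beaker's own z axis and vertical below 0.15 rad); the robot touches nothing.
It fails at once if out of order: the round key is pressed before the vial is home, or the bar key before the round key ((value of joint vial below 0.007 m and value of joint round_key above 0.003 m) or (value of joint round_key below 0.004 m and value of joint bar_key above 0.003 m)).
It fails at once if the square key is pressed (more than 2 mm) (value of joint square_key above 0.002 m).
It fails at once if the vial is drawn up out of its well (value of joint vial below -0.003 m).
It fails at once if the vial or a key is pressed hard (over 20 N) instead of lightly (contact force between the fingers and well above 20 N or contact force between the fingers and round_base above 20 N or contact force between the fingers and bar_base above 20 N).
It fails at once if the bottle, loose vial or beaker is lifted, pushed away (15 mm) or tipped (distance of any of reagent, loose_vial, beaker from where it was at the start of the episode above 0.015 m or angle between any of reagent, loose_vial, beaker's own z axis and vertical above 0.3 rad).
It also fails if it takes over 45 s, if anything falls off the work surface, if the arm or the gripper's body presses on something with over 40 N, if the wrist force passes 120 N, or if a joint passes its speed limit or range.

## Robot

A 7-joint arm with a two-finger parallel gripper is mounted at the origin on the work surface. World frame = base frame: x ahead of the robot, y to its left, z up, the work surface at z = 0. Lengths are in m, angles in rad, forces in N, time in s.
With the tool pointing down it reaches from about 0.425 to 0.875 m from the base axis. Payload 4.7 kg.
Tool frame: the origin (TCP) lies midway between the tips of the shut fingers; the grasp point (between the pads) lies 19 mm behind it; z points along the fingers, y is the line along which they close (so a half turn about z gives the same grasp; the last joint's range is limited). The gripper opens to 85 mm and grips with 20 to 120 N. Pads are 22 mm wide; open, the fingers measure 114 mm over their backs; the gripper's body (76 mm by 85 mm) begins 54 mm behind the grasp point. The pads swing forward as they close: fully open they stand 13 mm farther back than shut.
Start: joints at [1.136, 0.321, -0.07, 1.45, 0.023, 1.371, -0.057], TCP at [0.282, -0.586, 0.231] pointing down, gripper open.
Joint ranges: [-2.86, 2.86], [-0.3, 2.09], [-1.38, 1.24], [0.06, 2.45], [-1.56, 4.7], [0.09, 2.05], [-2.69, 2.69]. Speed limits (rad/s): [2.57, 2.57, 3.14, 3.14, 3.14, 3.14, 3.14].

## Interface

Orientations are given as a unit quaternion [w, x, y, z].
In Python, from station import sensors, grab_frame, workorder gives the robot as it stands.
- The arm moves only by the tool arm_command, never from a script. Its argument "commands" is a list of rows, each a list of 3 entries, a list of its own where there are three numbers: the closure, from -1 (fully open) to 1 (shut), then the shift along the tool's x, y, z in m, then the turn about the tool's z in rad. In form: [[grip, [tx, ty, tz], spin], ...]. A call has 1 to 10 rows; each row is the pose to reach, as a shift and turn from the pose commanded when the call began, along the tool's axes at that moment; what a row does not reach only later rows make up. A row lasts 1/12 s, in which the tool goes at most 41.7 mm and 7.16 degrees, less where a joint would pass 70% of its speed; a pose out of reach is approached as far as the arm can. A call with a gripper value outside its range is refused whole. The fingers move at their own pace and stop on an object; the grip force is fixed at half the most. Time passes only in rows, so rows that repeat a pose let the fingers close. It gives the time, the measured TCP pose, the force, the opening and the grip force at its end, in the units of the state.
- sensors.sense(): the state, without advancing time (a new reading comes with each control period).
- grab_frame(name): name is "scene" or "top" or "wrist"; returns a dict with "pixels" (400x640x3 uint8, blue, green, red), "K" (3x3 intrinsics, pixels), "k1" (the pictures are not rectified: a ray, as slopes to the right and down, at radius r is drawn at 1 + k1 r^2 times it, then the intrinsics apply), "rvec" (rotation vector, rad) and "tvec" (3), from world to camera coordinates, as OpenCV has them; the wrist camera has in their place "mount" (4x4, takes a point from camera to tool coordinates, whose origin is the TCP and whose axes are the flange's). Camera axes: x right, y down, z forward; pixel columns grow to the right and rows downward; lengths in m; the calibration is good to about 2 mm. A picture is of the moment at which its call begins: read the wrist's pose just before it. There is no depth.
- workorder.hand_in(): hands the job in; it is judged then, once.
The state is a dict: "time_s": time; "q": joint angles; "qd": joint speeds; "effort": joint torques, N m; "ee_pos": TCP position; "ee_rot": TCP orientation; "contact_force": force on the tool from outside, world axes, zero at the start; "torque": the same for the moment, N m; "width": finger opening in m; "grasp_force": force on a finger pad.
Only numpy, scipy, OpenCV 4.12 (cv2) and the standard library are available. Lean on these libraries where they do the work, as an engineer would, in place of code of your own. Each camera call takes 0.05 s, during which the arm holds its last target. There are 200 camera calls.

## Working session

There is one attempt and no reset: what is moved stays moved. The work goes in short steps, Python scripts to look and compute and a tool call to move; the robot and the scene stay as the last step left them, time stands still between calls to the robot, and variables do not carry over. Pictures are saved under pics/ and viewed, at most 10 in all, crops included, and the job is handed in when it is done.

Besides the shell and the picture viewer there is one more tool, called after "Emit:" as name(argument=value, ...), one argument or row to a line, values as JSON. arm_command: Moves the arm, as the interface text tells. Its arguments: {"type":"object","properties":{"commands":{"type":"array"}},"required":["commands"]}

```bash
mkdir -p pics
cat > h.py <<'E'
import numpy as np, cv2
from station import sensors, grab_frame, workorder
def save(name,fn):
    f=grab_frame(name); cv2.imwrite('pics/'+fn+'.png',f['pixels']); np.save('pics/'+fn+'.npy',{k:v for k,v in f.items() if k!='pixels'},allow_pickle=True); return f
def ray(f,uv):
    K=np.array(f['K']);p=np.array([(uv[0]-K[0,2])/K[0,0],(uv[1]-K[1,2])/K[1,1]]);s=p.copy()
    for _ in range(30): s=p/(1+f['k1']*(s@s))
    return np.array([s[0],s[1],1.])
def at_z(f,uv,z):
    R=cv2.Rodrigues(np.array(f['rvec'],float))[0];t=np.array(f['tvec'],float).ravel()
    c=-R.T@t;d=R.T@ray(f,uv);return c+d*(z-c[2])/d[2]
def load(fn): return np.load('pics/'+fn+'.npy',allow_pickle=True).item()
E
python3 - <<'E'
from h import *
print(sensors.sense())
for n in('top','scene'):
    f=save(n,n+'0');R=cv2.Rodrigues(np.array(f['rvec'],float))[0];print(n,-R.T@np.array(f['tvec']).ravel(),f['K'],f['k1'])
E
```

```text
{'time_s': 0.0, 'q': array([ 1.13610442,  0.32183754, -0.07007261,  1.45169789,  0.02260395,
        1.37079149, -0.05691275]), 'qd': array([ 2.68126137e-04, -1.29414240e-03,  2.01104708e-05,  6.85734104e-04,
        4.72947128e-04,  1.09610772e-04,  1.03694937e-03]), 'effort': array([-6.34003500e-04, -4.93582678e+01, -3.82433999e-01, -3.14334154e+01,
        1.30203820e-02,  1.14107746e-02,  1.28415022e-05]), 'ee_pos': array([ 0.28173047, -0.5851645 ,  0.23020248]), 'ee_rot': array([-9.35987120e-04,  9.74927387e-01,  2.22521106e-01, -2.68464282e-04]), 'contact_force': array([-0.2512574 ,  0.07733873, -0.09101861]), 'torque': array([-0.02595774,  0.04492484, -0.03463411]), 'grasp_force': 0.0, 'width': 0.08585115782019151}
top [ 0.42711616 -0.04245995  0.97763335] [[363.04861646   0.         321.52240923]
 [  0.         363.04861646 204.10755823]
 [  0.           0.           1.        ]] -0.04537601147966506
scene [1.08829057 0.70812771 1.14740475] [[499.6691952    0.         311.62255226]
 [  0.         499.6691952  201.38872361]
 [  0.           0.           1.        ]] -0.12898725751587028
```

View pics/top0.png

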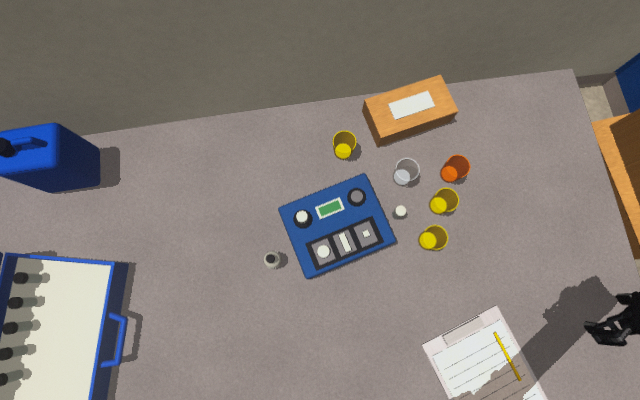

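View pics/scene0.png

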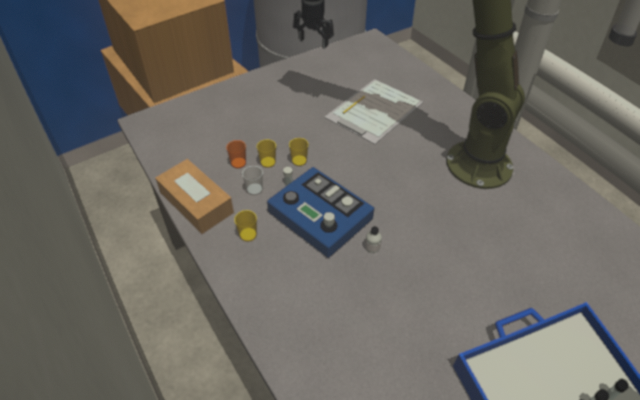

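The meter lies rotated. In the top view the vial cap is near (302,217), round key (323,252), bar (345,242), square (366,233). I'll enlarge both views.

Run:
```python
from h import *
a=cv2.imread('pics/top0.png')[165:285,265:425];cv2.imwrite('pics/topc.png',cv2.resize(a,None,fx=5,fy=5,interpolation=2))
a=cv2.imread('pics/scene0.png')[160:260,260:390];cv2.imwrite('pics/scenec.png',cv2.resize(a,None,fx=6,fy=6,interpolation=2))
```

```text
(no output)
```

View pics/topc.png

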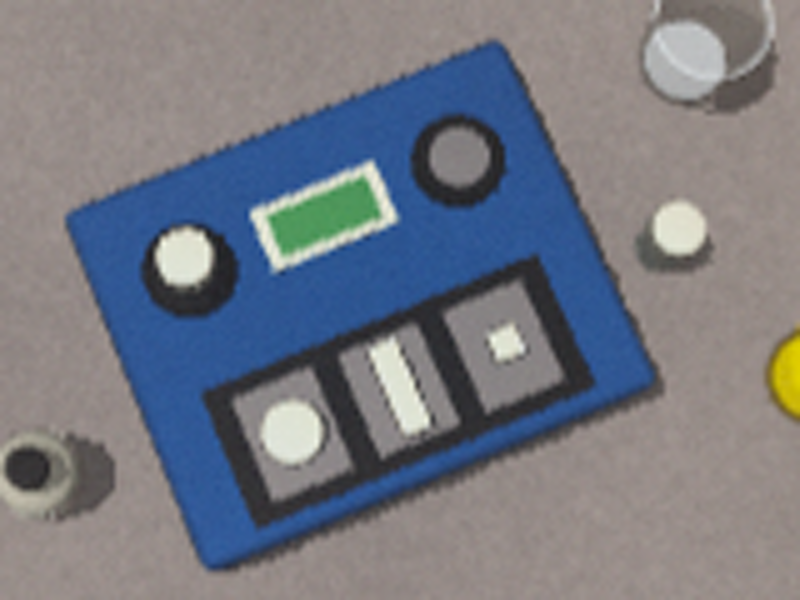

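View pics/scenec.png

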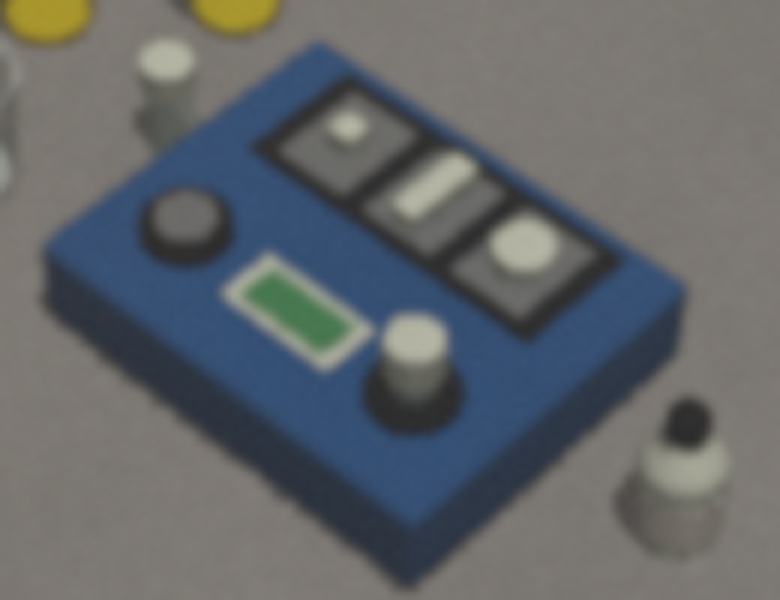

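In the top crop the cap is at (184,255), round (293,432), bar (401,386) and square (507,342). In the scene crop they are (415,338), (524,243), (435,186) and (348,125). I'll fit the meter pose to both views.

Run:
```python
from h import *
from scipy.optimize import least_squares
# meter-frame points: y>0 is left
M=np.array([[-.052,.058,.075],[-.052,0,.075],[-.052,-.058,.075],[.045,-.075,.070],[.1,-.125,.06],[.1,.125,.06],[-.1,.125,.06],[-.1,-.125,.06],[.045,.075,.10]])
T=np.array([[293,432],[401,386],[507,342],[460,156],[497,42],[68,217],[212,568],[657,382],[184,255]],float)
S=np.array([[524,243],[435,186],[348,125],[186,215],[45,245],[412,525],[685,290],[320,44],[415,338]],float)
T=(T+.5)/5-.5+[265,165];S=(S+.5)/6-.5+[260,160]
def world(p):
    c,s=np.cos(p[2]),np.sin(p[2]);m=M.copy();m[8,2]=p[3]
    return m@np.array([[c,s,0],[-s,c,0],[0,0,1]])+[p[0],p[1],0]
def proj(f,W):
    R=cv2.Rodrigues(np.array(f['rvec'],float))[0];c=W@R.T+np.array(f['tvec'],float).ravel();s=c[:,:2]/c[:,2:]
    s=s*(1+f['k1']*(s**2).sum(1,keepdims=True));K=np.array(f['K']);return s*[K[0,0],K[1,1]]+K[:2,2]
t,s=load('top0'),load('scene0')
for sel in ([1,1],[1,0],[0,1]):
    fun=lambda p:np.r_[sel[0]*(proj(t,world(p))-T).ravel(),sel[1]*(proj(s,world(p))-S).ravel()]
    r=least_squares(fun,[.45,-.1,0,.1]);print(r.x)
    if sel==[1,1]:
        print(fun(r.x).reshape(2,9,2).round(1).tolist());W=world(r.x);print(W[[8,0,1,2]].round(4).tolist())
for n,uv,z in(('vial',0,0.1),):pass
print('top-only',[at_z(t,T[i],z).round(4).tolist() for i,z in((8,.102),(0,.075),(1,.075))])
```

```text
[ 0.56740173 -0.0959731   0.24628155  0.10396897]
[[[-0.1, -0.1], [-0.2, 0.1], [-0.1, 0.0], [-0.2, 0.3], [1.0, -1.8], [-1.6, -1.1], [-1.4, 1.6], [1.1, 0.1], [0.1, 0.2]], [[0.1, 0.3], [0.0, -0.4], [0.1, 0.0], [-0.0, 0.8], [-1.8, -0.5], [0.1, 0.4], [1.5, -1.2], [-0.3, -1.8], [-0.0, -0.1]]]
[[0.5928, -0.0123, 0.104], [0.5028, -0.0524, 0.075], [0.517, -0.1087, 0.075], [0.5311, -0.1649, 0.075]]
[ 0.56714803 -0.09630356  0.24985538  0.11021215]
[ 0.56778671 -0.09519839  0.24160436  0.10479199]
top-only [[0.5938, -0.0121, 0.102], [0.5026, -0.0526, 0.075], [0.5173, -0.1091, 0.075]]
```

```bash
cat >> h.py <<'E'
from scipy.spatial.transform import Rotation as Ro
def to(w):
    s=sensors.sense();q=s['ee_rot'];R=Ro.from_quat([q[1],q[2],q[3],q[0]]).as_matrix()
    x=R[:,0];print('pos',s['ee_pos'].round(4),'shift',(R.T@(np.array(w)-s['ee_pos'])).round(4),'xang',np.arctan2(x[1],x[0]).round(3),'F',s['contact_force'].round(2),'t',s['time_s'])
E
python3 -c "
from h import *
to([.593,-.0123,.17])"
```

```text
pos [ 0.2818 -0.5852  0.2304] shift [ 0.529  -0.381   0.0609] xang 0.449 F [-0.5  -1.11 -1.  ] t 0.1
```

Emit:
arm_command(
  commands=[
    [1, [0.03, -0.022, 0], 0.1],
    [1, [0.06, -0.043, 0], 0.2],
    [1, [0.09, -0.065, 0], 0.203],
    [1, [0.12, -0.086, 0], 0.203],
    [1, [0.15, -0.108, 0], 0.203],
    [1, [0.18, -0.13, 0], 0.203],
    [1, [0.21, -0.151, 0], 0.203],
    [1, [0.24, -0.173, 0], 0.203],
    [1, [0.27, -0.194, 0], 0.203],
    [1, [0.27, -0.194, 0], 0.203],
  ],
)

```text
time_s: 0.93
ee_pos: [0.4456, -0.2849, 0.2313]
ee_rot: [-0.002, 0.992, 0.129, 0.001]
contact_force: [0.9, 0.9, -0.0]
width: 0.0001
grasp_force: 0.0
```

```bash
python3 -c "
from h import *
to([.593,-.0123,.17])"
```

```text
pos [ 0.4456 -0.2849  0.2313] shift [ 0.2119 -0.2257  0.0627] xang 0.258 F [ 0.94  0.93 -0.01] t 0.9333
```

Emit:
arm_command(
  commands=[
    [1, [0.026, -0.028, 0], 0],
    [1, [0.052, -0.056, 0], 0],
    [1, [0.079, -0.084, 0.01], 0],
    [1, [0.105, -0.112, 0.02], 0],
    [1, [0.132, -0.14, 0.03], 0],
    [1, [0.158, -0.168, 0.04], 0],
    [1, [0.185, -0.197, 0.05], 0],
    [1, [0.211, -0.225, 0.06], 0],
    [1, [0.211, -0.225, 0.06], 0],
    [1, [0.211, -0.225, 0.06], 0],
  ],
)

```text
time_s: 1.77
ee_pos: [0.5907, -0.0209, 0.1699]
ee_rot: [-0.001, 0.992, 0.125, -0.001]
contact_force: [-0.6, -0.2, -0.1]
width: -0.0
grasp_force: 0.0
```

Run:
```python
from h import *
to([.593,-.0123,.11])
s=sensors.sense();f=save('wrist','w1');print(f['mount'],f['K'],f['k1'])
q=s['ee_rot'];T=np.eye(4);T[:3,:3]=Ro.from_quat([q[1],q[2],q[3],q[0]]).as_matrix();T[:3,3]=s['ee_pos']
X=T@np.array(f['mount']);Xi=np.linalg.inv(X);np.save('pics/w1X.npy',X)
im=f['pixels'].copy()
for w in([.5928,-.0123,.104],[.5028,-.0524,.075],[.517,-.1087,.075],[.5311,-.1649,.075]):
    c=(Xi@np.r_[w,1])[:3];p=c[:2]/c[2];p=p*(1+f['k1']*(p@p));K=np.array(f['K']);u=(K@np.r_[p,1])[:2];print(w,u.round(1));cv2.drawMarker(im,tuple(int(round(v)) for v in u),(0,0,255),0,10,1)
cv2.imwrite('pics/w1m.png',im)
```

```text
pos [ 0.5907 -0.0209  0.1699] shift [ 0.0045 -0.0076  0.0599] xang 0.252 F [-0.56 -0.24 -0.09] t 1.7667
[[ 6.29180163e-04 -9.55728227e-01 -2.94250167e-01  7.56445361e-02]
 [ 9.99999802e-01  6.02534993e-04  1.81207500e-04  1.80434134e-04]
 [ 4.11089915e-06 -2.94250222e-01  9.55728417e-01 -1.42770236e-01]
 [ 0.00000000e+00  0.00000000e+00  0.00000000e+00  1.00000000e+00]] [[319.42391132   0.         322.6001985 ]
 [  0.         319.42391132 204.1581981 ]
 [  0.           0.           1.        ]] -0.028185712451679643
[0.5928, -0.0123, 0.104] [311.2 214. ]
[0.5028, -0.0524, 0.075] [332.5 308.8]
[0.517, -0.1087, 0.075] [399.1 309.1]
[0.5311, -0.1649, 0.075] [465.1 309.1]
```

View pics/w1m.png

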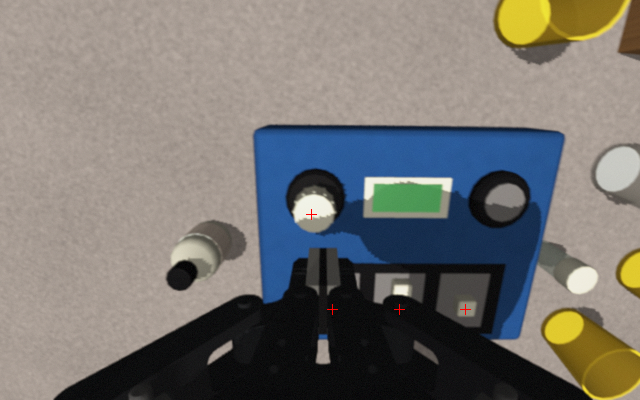

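The cap is at about (314,212) and the square key at (466,309). Both match the projected markers within 1–3 px. I'll settle before the descent.

Emit:
arm_command(
  commands=[
    [1, [0, 0, 0.0], 0],
    [1, [0, 0, 0.02], 0],
    [1, [0, 0, 0.04], 0],
    [1, [0, 0, 0.04], 0],
    [1, [0, 0, 0.04], 0],
    [1, [0, 0, 0.04], 0],
    [1, [0, 0, 0.04], 0],
  ],
)

```text
time_s: 2.4
ee_pos: [0.5919, -0.0248, 0.133]
ee_rot: [0.0, 0.993, 0.122, 0.001]
contact_force: [0.5, 0.3, 0.5]
width: 0.0003
grasp_force: 0.0
```

```bash
python3 -c "
from h import *
to([.593,-.0123,.11])"
```

```text
pos [ 0.5919 -0.0248  0.133 ] shift [ 0.0041 -0.0119  0.023 ] xang 0.245 F [0.47 0.33 0.47] t 2.4
```

Emit:
arm_command(
  commands=[
    [1, [0.004, -0.012, 0], 0],
    [1, [0.004, -0.012, 0.008], 0],
    [1, [0.004, -0.012, 0.016], 0],
    [1, [0.004, -0.012, 0.02], 0],
    [1, [0.004, -0.012, 0.02], 0],
    [1, [0.004, -0.012, 0.02], 0],
  ],
)

```text
time_s: 2.9
ee_pos: [0.5915, -0.0118, 0.1105]
ee_rot: [-0.0, 0.992, 0.123, -0.001]
contact_force: [0.5, 0.4, 0.0]
width: -0.0001
grasp_force: 0.0
```

```bash
python3 -c "
from h import *
to([.593,-.0123,.093])"
```

```text
pos [ 0.5915 -0.0118  0.1105] shift [0.0014 0.0009 0.0175] xang 0.246 F [0.55 0.4  0.01] t 2.9
```

Well aligned. Press slowly to about z = 0.095, then check the force.

Emit:
arm_command(
  commands=[
    [1, [0.001, 0, 0.003], 0],
    [1, [0.001, 0, 0.006], 0],
    [1, [0.001, 0, 0.008], 0],
    [1, [0.001, 0, 0.01], 0],
    [1, [0.001, 0, 0.012], 0],
    [1, [0.001, 0, 0.014], 0],
    [1, [0.001, 0, 0.015], 0],
    [1, [0.001, 0, 0.015], 0],
    [1, [0.001, 0, 0.015], 0],
  ],
)

```text
time_s: 3.65
ee_pos: [0.593, -0.0114, 0.0963]
ee_rot: [0.0, 0.992, 0.123, 0.0]
contact_force: [-0.4, 0.0, 1.6]
width: 0.0002
grasp_force: 1.0
```

Emit:
arm_command(
  commands=[
    [1, [0, 0, 0.001], 0],
    [1, [0, 0, 0.002], 0],
    [1, [0, 0, 0.003], 0],
    [1, [0, 0, 0.003], 0],
    [1, [0, 0, 0.003], 0],
  ],
)

```text
time_s: 4.07
ee_pos: [0.593, -0.0114, 0.0934]
ee_rot: [0.0, 0.992, 0.123, 0.0]
contact_force: [-0.3, -0.9, 3.9]
width: -0.0003
grasp_force: 1.4
```

Emit:
arm_command(
  commands=[
    [1, [0, 0, 0.001], 0],
    [1, [0, 0, 0.0015], 0],
    [1, [0, 0, 0.0015], 0],
    [1, [0, 0, 0.0015], 0],
  ],
)

```text
time_s: 4.4
ee_pos: [0.5931, -0.0114, 0.0924]
ee_rot: [0.0, 0.992, 0.123, 0.0]
contact_force: [-0.7, -1.0, 6.8]
width: -0.0001
grasp_force: 3.2
```

Emit:
arm_command(
  commands=[
    [1, [0, 0, 0.001], 0],
    [1, [0, 0, 0.001], 0],
    [1, [0, 0, 0.001], 0],
  ],
)

```text
time_s: 4.65
ee_pos: [0.5931, -0.0114, 0.0918]
ee_rot: [0.0, 0.992, 0.123, 0.0]
contact_force: [-1.7, -1.0, 9.0]
width: -0.0002
grasp_force: 4.3
```

Emit:
arm_command(
  commands=[
    [1, [0, 0, -0.015], 0],
    [1, [0, 0, -0.035], 0],
    [1, [0, 0, -0.035], 0],
    [1, [0, 0, -0.035], 0],
    [1, [0, 0, -0.035], 0],
  ],
)

```text
time_s: 5.07
ee_pos: [0.5924, -0.0112, 0.1249]
ee_rot: [-0.0, 0.992, 0.123, -0.001]
contact_force: [-0.2, 0.1, 0.5]
width: 0.0002
grasp_force: 0.0
```

```bash
python3 -c "
from h import *
to([.5028,-.0524,.11])"
```

```text
pos [ 0.5924 -0.0112  0.1249] shift [-0.0969  0.0181  0.015 ] xang 0.246 F [-0.22  0.06  0.47] t 5.0667
```

Emit:
arm_command(
  commands=[
    [1, [-0.025, 0.005, 0], 0],
    [1, [-0.05, 0.009, 0], 0],
    [1, [-0.075, 0.014, 0], 0],
    [1, [-0.097, 0.018, 0], 0],
    [1, [-0.097, 0.018, 0.015], 0],
    [1, [-0.097, 0.018, 0.03], 0],
    [1, [-0.097, 0.018, 0.04], 0],
    [1, [-0.097, 0.018, 0.04], 0],
    [1, [-0.097, 0.018, 0.04], 0],
    [1, [-0.097, 0.018, 0.04], 0],
  ],
)

```text
time_s: 5.9
ee_pos: [0.5036, -0.052, 0.0859]
ee_rot: [-0.0, 0.992, 0.123, 0.0]
contact_force: [-0.0, -0.5, 0.9]
width: 0.0002
grasp_force: 0.0
```

Run:
```python
from h import *
to([.5028,-.0524,.067])
f=save('scene','s2');cv2.imwrite('pics/s2c.png',cv2.resize(f['pixels'][160:260,260:390],None,fx=6,fy=6,interpolation=2))
```

```text
pos [ 0.5036 -0.052   0.0859] shift [-0.0009  0.0002  0.0189] xang 0.246 F [-0.04 -0.55  0.91] t 5.9
```

View pics/s2c.png

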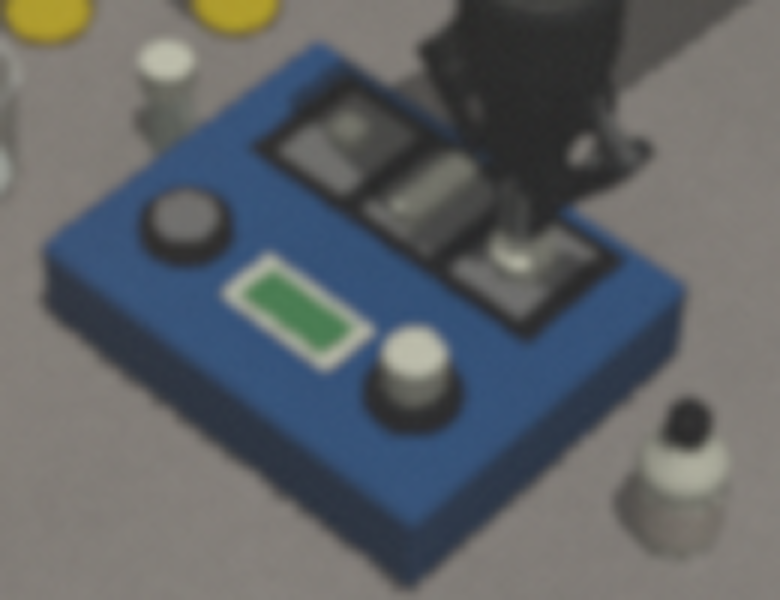

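The cap went from row 338 to about 351 in the crop, roughly 8 mm down. With 9 N at the stop, the vial is home. Now the round key.

Emit:
arm_command(
  commands=[
    [1, [-0.001, 0, 0.004], 0],
    [1, [-0.001, 0, 0.008], 0],
    [1, [-0.001, 0, 0.01], 0],
    [1, [-0.001, 0, 0.012], 0],
    [1, [-0.001, 0, 0.014], 0],
    [1, [-0.001, 0, 0.016], 0],
    [1, [-0.001, 0, 0.018], 0],
    [1, [-0.001, 0, 0.019], 0],
    [1, [-0.001, 0, 0.019], 0],
    [1, [-0.001, 0, 0.019], 0],
  ],
)

```text
time_s: 6.78
ee_pos: [0.5021, -0.0526, 0.0667]
ee_rot: [0.0, 0.992, 0.123, -0.0]
contact_force: [-0.9, -0.6, 1.1]
width: -0.0005
grasp_force: 0.7
```

Emit:
arm_command(
  commands=[
    [1, [0, 0, 0.001], 0],
    [1, [0, 0, 0.0015], 0],
    [1, [0, 0, 0.0015], 0],
    [1, [0, 0, 0.0015], 0],
  ],
)

```text
time_s: 7.12
ee_pos: [0.5023, -0.0526, 0.0657]
ee_rot: [0.0, 0.992, 0.123, -0.0]
contact_force: [-2.7, -0.0, 4.8]
width: -0.0003
grasp_force: 2.6
```

Emit:
arm_command(
  commands=[
    [1, [0, 0, 0.001], 0],
    [1, [0, 0, 0.0012], 0],
    [1, [0, 0, 0.0012], 0],
    [1, [0, 0, 0.0012], 0],
  ],
)

```text
time_s: 7.45
ee_pos: [0.5023, -0.0526, 0.0649]
ee_rot: [0.0, 0.992, 0.123, -0.0]
contact_force: [-3.5, -0.2, 8.5]
width: -0.0001
grasp_force: 4.1
```

Emit:
arm_command(
  commands=[
    [1, [0, 0, -0.015], 0],
    [1, [0, 0, -0.03], 0],
    [1, [0, 0, -0.03], 0],
    [1, [0, 0, -0.03], 0],
    [1, [0, 0, -0.03], 0],
  ],
)

```text
time_s: 7.87
ee_pos: [0.502, -0.0526, 0.0934]
ee_rot: [-0.0, 0.992, 0.123, -0.0]
contact_force: [0.1, 0.2, -0.6]
width: -0.0001
grasp_force: 0.0
```

```bash
python3 -c "
from h import *
to([.517,-.1088,.086])"
```

```text
pos [ 0.502  -0.0526  0.0934] shift [0.0009 0.0581 0.0074] xang 0.246 F [ 0.06  0.18 -0.63] t 7.8667
```

Emit:
arm_command(
  commands=[
    [1, [0, 0.02, 0], 0],
    [1, [0, 0.04, 0], 0],
    [1, [0.001, 0.058, 0], 0],
    [1, [0.001, 0.058, 0], 0],
    [1, [0.001, 0.058, 0], 0],
    [1, [0.001, 0.058, 0.005], 0],
    [1, [0.001, 0.058, 0.008], 0],
    [1, [0.001, 0.058, 0.008], 0],
    [1, [0.001, 0.058, 0.008], 0],
  ],
)

```text
time_s: 8.62
ee_pos: [0.5169, -0.1076, 0.0856]
ee_rot: [-0.0, 0.992, 0.123, -0.001]
contact_force: [0.2, 0.6, 0.2]
width: -0.0004
grasp_force: 0.0
```

```bash
python3 -c "
from h import *
to([.517,-.1088,.0665])"
```

```text
pos [ 0.5169 -0.1076  0.0856] shift [-0.0001  0.0012  0.0191] xang 0.247 F [0.22 0.63 0.18] t 8.6167
```

Emit:
arm_command(
  commands=[
    [1, [0, 0.001, 0.004], 0],
    [1, [0, 0.001, 0.008], 0],
    [1, [0, 0.001, 0.01], 0],
    [1, [0, 0.001, 0.012], 0],
    [1, [0, 0.001, 0.014], 0],
    [1, [0, 0.001, 0.016], 0],
    [1, [0, 0.001, 0.018], 0],
    [1, [0, 0.001, 0.019], 0],
    [1, [0, 0.001, 0.019], 0],
    [1, [0, 0.001, 0.019], 0],
  ],
)

```text
time_s: 9.45
ee_pos: [0.5176, -0.1096, 0.0671]
ee_rot: [0.0, 0.992, 0.123, 0.0]
contact_force: [-0.8, 0.2, 1.2]
width: -0.0
grasp_force: 0.5
```

Emit:
arm_command(
  commands=[
    [1, [0, 0, 0.001], 0],
    [1, [0, 0, 0.0015], 0],
    [1, [0, 0, 0.0015], 0],
    [1, [0, 0, 0.0015], 0],
  ],
)

```text
time_s: 9.78
ee_pos: [0.5178, -0.1096, 0.0659]
ee_rot: [0.0, 0.992, 0.123, 0.0]
contact_force: [-0.8, -0.3, 4.0]
width: 0.0
grasp_force: 2.1
```

Emit:
arm_command(
  commands=[
    [1, [0, 0, 0.001], 0],
    [1, [0, 0, 0.0013], 0],
    [1, [0, 0, 0.0013], 0],
    [1, [0, 0, 0.0013], 0],
  ],
)

```text
time_s: 10.12
ee_pos: [0.5179, -0.1096, 0.065]
ee_rot: [0.0, 0.992, 0.123, 0.0]
contact_force: [-2.9, 0.2, 7.5]
width: -0.0001
grasp_force: 3.9
```

Emit:
arm_command(
  commands=[
    [1, [0, 0, -0.015], 0],
    [1, [0, 0, -0.05], 0],
    [1, [0, 0, -0.09], 0],
    [1, [0, 0, -0.12], 0],
    [1, [0, 0, -0.12], 0],
    [1, [0, 0, -0.12], 0],
    [1, [0, 0, -0.12], 0],
  ],
)

```text
time_s: 10.7
ee_pos: [0.5172, -0.1096, 0.1835]
ee_rot: [0.0, 0.992, 0.123, -0.0]
contact_force: [-0.1, -0.6, -0.3]
width: 0.0
grasp_force: 0.0
```

Run:
```python
from h import *
to([.517,-.1088,.0665])
f=save('scene','s3');cv2.imwrite('pics/s3c.png',cv2.resize(f['pixels'][160:260,260:390],None,fx=6,fy=6,interpolation=2))
```

```text
pos [ 0.5172 -0.1096  0.1835] shift [ 0.     -0.0009  0.117 ] xang 0.246 F [-0.09 -0.59 -0.35] t 10.7
```

View pics/s3c.png

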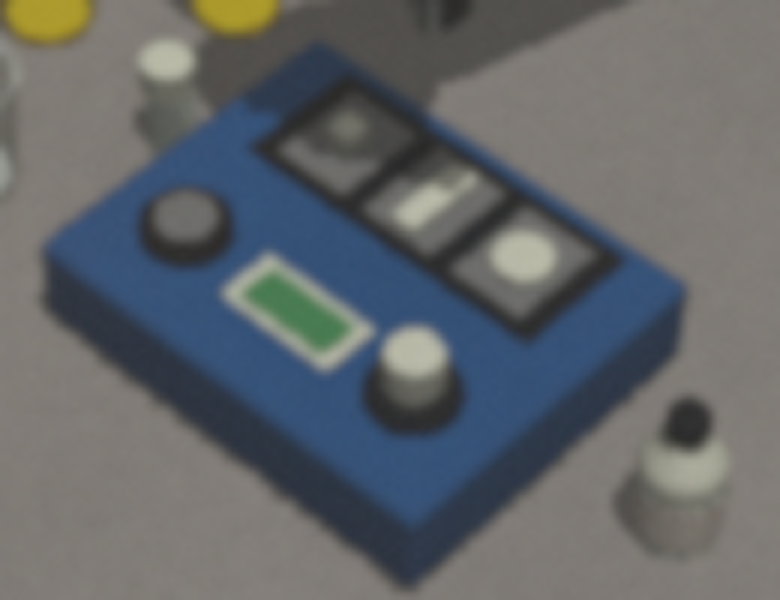

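The round key moved from row 243 to 256 and the bar from 186 to about 198, so both are in. The square key is unchanged at 125, the vial is down, and the bottle and loose vial haven't moved. Handing in.

```bash
python3 -c "
from h import *
print(workorder.hand_in())"
```

```text
the job is handed in; nothing more can be done
None
```

I pushed the sample vial home, then pressed in the round key and then the bar key, each with 9 N or less. The last picture shows the square key still out and the bottle and loose vial in place; the beaker was mostly outside that view, but the arm worked only over the meter. The job is handed in, and no verdict came back.

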